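Hang the weight pail on the lever of the bonding press

ROBOT

A 6-joint arm with a two-finger parallel gripper is mounted at the origin on a cart in front of the work surface, level with it; the furniture and walls round the work are solid. World frame = base frame: x ahead of the robot, y to its left, z up, the work surface at z = 0. Lengths are in m, angles in rad, forces in N, time in s.
With the tool pointing down it reaches from about 0.35 to 0.85 m from the base axis. Payload 8.1 kg.
Tool frame: the origin (TCP) lies between the finger pads; the fingertips stand 25 mm ahead of it and the grasp point (between the pads) lies 6 mm ahead of it (robot.tip_extent is the distance from the TCP to the fingertips, in m); z points along the fingers, y is the direction in which the jaws open and shut (so a half turn about z gives the same grasp; the last joint's range is limited). The gripper opens to 93 mm and grips with 3 to 60 N. Pads are 15 mm wide; open, the fingers measure 128 mm over their backs; the gripper's body (75 mm by 188 mm) begins 65 mm behind the grasp point.
Start: joints at [-1.413, 0.13, 1.488, -0, 1.523, -0.085], TCP at [0.144, -0.582, 0.244] pointing down, gripper open.
Joint ranges: [-2.96, 2.96], [-0.89, 2.26], [0.02, 2.5], [-1.34, 4.48], [0, 2.73], [-2.66, 2.66]. Speed limits (rad/s): [2.39, 2.39, 2.79, 3.14, 3.14, 3.14].

INTERFACE

Orientations are given as a rotation vector (axis times angle).
In Python, from plant import robot gives the robot as it stands.
- The arm moves only by the tool drive_tool, never from a script. Its argument "increments" is a list of rows, each a list of 7 numbers: the closure, from 0 (fully open) to 1 (shut), then the shift along the world's x, y, z in units of 25 mm (1.0 is 25 mm), then the turn, a rotation vector about the world's x, y, z in rad. In form: [[gripper, dx, dy, dz, rx, ry, rz], ...]. A call has 1 to 20 rows; each row is the pose to reach, as a shift and turn from the pose commanded when the call began; what a row does not reach only later rows make up. A row lasts 1/12 s, in which the tool goes at most 41.7 mm and 7.16 degrees, less where a joint would pass 70% of its speed; a pose out of reach is approached as far as the arm can. A call with a gripper value outside its range is refused whole. The fingers move at their own pace and stop on an object; "squeeze" is the grip in N (left out, the last holds). Time passes only in rows, so rows that repeat a pose let the fingers close. It gives the time, the measured TCP pose, the force and the opening at its end, in the units of the state.
- robot.read_state(): the state, without advancing time (a new reading comes with each control period).
- robot.read_camera(name): name is "side" or "top"; returns a dict with "image" (420x560x3 uint8, red, green, blue), "fx", "fy", "cx", "cy" (pixels), "T" (4x4, takes a point from camera to world coordinates). Camera axes: x right, y down, z forward; pixel columns grow to the right and rows downward; lengths in m; the calibration is good to about 2 mm. A picture is of the moment at which its call begins. There is no depth.
- robot.close_job(): hands the job in, once; it reports no verdict.
The state is a dict: "t": time; "q": joint angles; "dq": joint speeds; "joint_torque": joint torques, N m; "tool_pos": TCP position; "orientation": TCP orientation; "force": force on the tool from outside, world axes, zero at the start; "wrist_torque": the same for the moment, N m; "opening": finger opening in m.
Only numpy, scipy, OpenCV 4.12 (cv2) and the standard library are available. Lean on these libraries where they do the work, as an engineer would, in place of code of your own. Each camera call takes 0.05 s, during which the arm holds its last target.

TASK

Load the bonding press: swing the weight pail's bail from lying flat to upright while the pail stands on the bench, then carry the pail by its bail to the press and hang it by the crook of the bail in the hook at the end of the lever, so that the foot comes down on the mounted specimen. Let the weight come onto the lever gently: follow the sprung lever down until it carries the whole pail, without dropping the pail into the hook, letting the lever drop, or pushing down on it, because a jolt or extra push spoils the bond. Leave the pail hanging free and at rest, and do not knock the other things about.

Things in the scene. Friction and masses are not known exactly. Their poses are not given: they have to be found in the camera images.
- pail: Small round aluminium weight pail with slotted steel weights fixed in it, 0.40 to 0.49 kg in all: 63 mm across the foot, 76 mm across the rim, 72 mm high. Loose, stands on the bench. Origin: centre of its underside, z up. A bent-wire bail is pivoted on ears left and right, 87 mm apart; the pivot axis runs along the pail's y at x = 0, z = 68 mm.
- bail (a joint): Angle of the bail on the pail (rad): 0 = lying flat, pointing from the pivot axis along the pail's -x; pi/2 = upright over the pail; pi = flat on the other side. The pivots are a little stiff (0.027 N m): the bail stays where it is put. 5 mm steel wire; its straight top bar lies 70 mm from the pivot axis and carries two black grip sleeves with a bare crook between them.
- bail_crook (a point): Middle of the bail's crook, on the wire's centre line, 78 mm from the pivot axis: between the sleeves the bare wire bends outward into a hump 8 mm high, 11 mm wide at the crest, 22 mm at the foot. x axis: from the crook to the pivot axis; y: along the top bar; z: square to the bail (up when it lies flat).
- grip_a (a point): Centre of the grip sleeve on the pail's +y side: 10 mm thick, 24 mm long, on the top bar, 25 mm beside the crook and 8 mm nearer the pivots. The sleeve turns easily on the wire, so the bail can swing while the sleeve is held. Held by one sleeve, the pail hangs a little askew in the fingers. Axes as bail_crook.
- grip_b (a point): Centre of the like grip sleeve on the pail's -y side. Axes as bail_crook.
- press: Dead-weight bonding press, fixed: grey base plate 195 x 90 mm, a steel anvil post with a shallow cup on top, behind it a fork column 205 mm high that carries the lever, and a return spring on the lever's tail. Origin: under the anvil, at bench height; x points from the hook end of the lever to the column. The base plate begins 50 mm in front of the anvil (at x = -50 mm). The bail must lie across the lever, along y.
- mount: Black cylindrical mounted specimen, 30 mm diameter, 16 mm high, loose in the anvil's cup under the lever's screw-adjusted foot. Origin: centre of its underside. The lever is sprung up; 0.6 to 1.6 N on the hook brings it down 2 to 18 mm, differently each time, till the foot meets the specimen; then it is almost rigid, and each further newton on the hook puts 2.25 N on the specimen.
- etchant_bottle: Bystander, loose: small brown bottle with a white cap, 38 mm diameter, 66 mm high. Origin: centre of its underside.
- lever: Steel lever of the press with its hook. Origin: where the centre line of the bail's wire lies once the crook is in the hook, 183 mm high while raised; x to the column. The hook is an 8 mm bar in line with the lever, bent to an upward-open bowl, 7 mm flat with 45 degree flanks. Its free end is 17 mm in front (-x) and 19 mm above the origin; the bar (12 mm wide) begins 40 mm behind it, top 13 mm above.
- loupe: Bystander, loose: black loupe, 39 mm diameter, 38 mm high. Origin: centre of its underside.
Not all that is in view belongs to the job. Leave any pink, purple or red look-alike of the mount alone.

How it is judged:
On the way, in this order (a step that is already met when the one before it is completed fails the run):
1. the bail stands upright while the pail still stands on the bench (value of joint bail between 1.3 and 1.85 rad and height (world z) of pail below 0.008 m and angle between pail's own z axis and vertical below 0.15 rad), for 0.2 s.
2. the crook of the bail lies in the hook and the lever carries the pail clear of the bench (distance between bail_crook and lever below 0.008 m and height (world z) of pail above 0.01 m and contact force between lever and mount above 2 N), for 0.2 s.
At the end, for the whole second after the job is handed in: The pail hangs free and nearly still (under 0.06 m/s), upright within 0.35 rad and clear of the bench (underside over 10 mm), the crook of its bail within 8 mm of its seat in the hook; the lever's foot presses on the specimen (over 2 N), which has not shifted by 6 mm (all of step 2 and angle between pail's own z axis and vertical below 0.35 rad and linear speed of pail below 0.06 m/s and distance of mount from where it was at the start of the episode below 0.006 m); the robot touches nothing.
It fails at once if the lever jolts or presses the specimen with more than 14 N (pail dropped into the hook or pushed down) (contact force between lever and mount above 14 N).
It fails at once if the hook end of the lever drops or is struck down faster than 0.12 m/s (linear speed of lever above 0.12 m/s).
It fails at once if the brown bottle or the loupe is moved by more than 30 mm (distance of any of etchant_bottle, loupe from where it was at the start of the episode above 0.03 m).
It also fails if it takes over 72 s, if anything falls off the work surface, if the arm or the gripper's body presses on something with over 40 N, if the wrist force passes 120 N, or if a joint passes its speed limit or range.

## Working session

There is one attempt and no reset: what is moved stays moved. The work goes in short steps, Python scripts to look and compute and a tool call to move; the robot and the scene stay as the last step left them, time stands still between calls to the robot, and variables do not carry over. Pictures are saved under pics/ and viewed, and the job is handed in when it is done.

Besides the shell and the picture viewer there is one more tool, called after "Request:" in YAML: its name, and indented under it one key for each argument. drive_tool: Moves the arm, as the interface text tells. Its arguments: {"type":"object","properties":{"increments":{"type":"array"},"squeeze":{"type":"number"}},"required":["increments"]}

```bash
ls; mkdir -p pics
python3 - <<'E'
from plant import robot
import cv2,numpy as np
s=robot.read_state();print(s)
for n in("side","top"):
    c=robot.read_camera(n);cv2.imwrite(f"pics/{n}0.png",c["image"][:,:,::-1]);print(n,c["fx"],c["fy"],c["cx"],c["cy"],np.round(c["T"],4).tolist())
E
```

```text
pics
{'t': 0.0, 'q': array([-1.41338165e+00,  1.31154594e-01,  1.48929816e+00, -2.24084950e-05,
        1.52298222e+00, -8.54149082e-02]), 'dq': array([ 0.00050136,  0.00161112, -0.00124932, -0.00121668,  0.00095666,
        0.00074299]), 'joint_torque': array([-1.02495915e-05, -5.59848368e+01, -4.91756737e+01,  7.66647840e-02,
        3.55540076e-02, -1.54631721e-04]), 'tool_pos': array([ 0.14419221, -0.58187143,  0.24258096]), 'orientation': array([-3.11663813e+00, -3.80278157e-01,  1.39210899e-04]), 'force': array([ 0.07567052, -0.179995  , -0.05651614]), 'wrist_torque': array([ 0.00778996,  0.01549785, -0.01901876]), 'opening': 0.09321497449985126}
side 427.30724889881566 427.30724889881566 279.56077574251213 209.72565107736588 [[-0.9561, -0.2158, 0.1981, 0.3783], [-0.2929, 0.6989, -0.6525, 0.7988], [0.0024, -0.6819, -0.7314, 0.747], [0.0, 0.0, 0.0, 1.0]]
top 484.49738601384007 484.49738601384007 282.4548945256114 201.61934447229947 [[-0.0126, -0.999, 0.0424, 0.4886], [-0.9997, 0.0135, 0.0192, 0.2434], [-0.0197, -0.0422, -0.9989, 1.2984], [0.0, 0.0, 0.0, 1.0]]
```

View pics/side0.png

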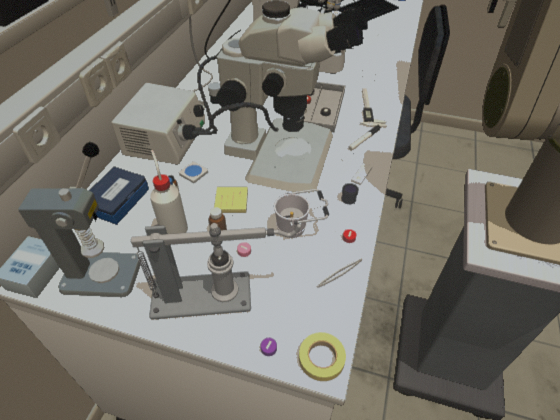

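View pics/top0.png

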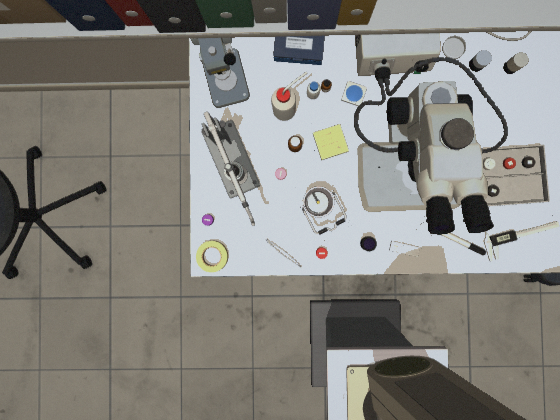

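Run:
```python
import cv2
a=cv2.imread("pics/top0.png");b=cv2.imread("pics/side0.png")
cv2.imwrite("pics/t1.png",cv2.resize(a[95:270,190:390],None,fx=4,fy=3.4*4/3.4*0.85,interpolation=cv2.INTER_CUBIC))
cv2.imwrite("pics/s1.png",cv2.resize(b[170:320,130:370],None,fx=3.3,fy=3.3,interpolation=cv2.INTER_CUBIC))
```

```text
(no output)
```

View pics/t1.png

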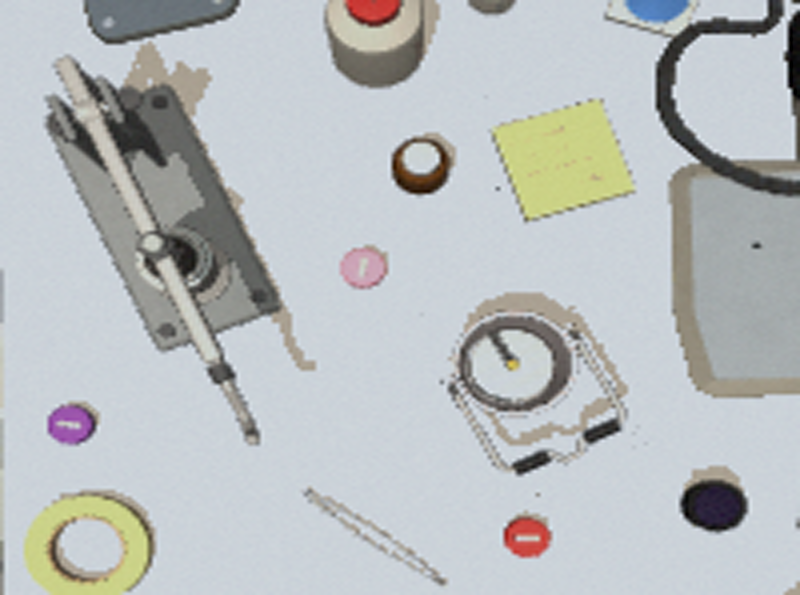

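View pics/s1.png

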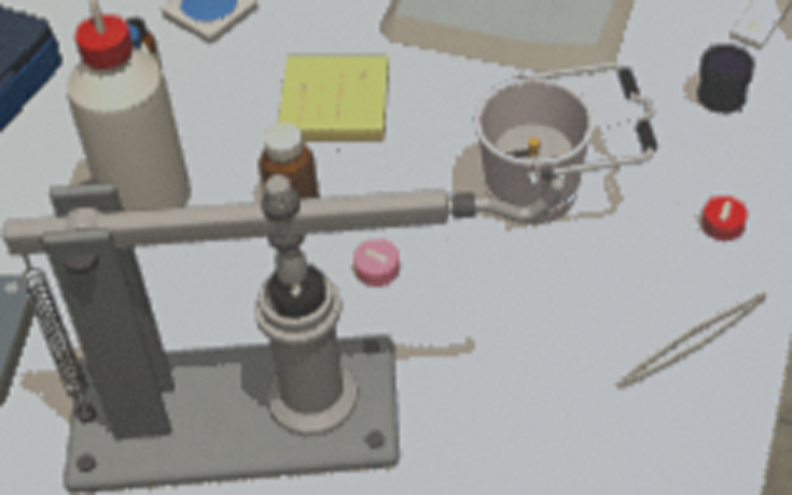

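```bash
cat > h.py <<'E'
import numpy as np,cv2
from plant import robot
CAM={}
def cams():
    # fixed cameras: calibration
    return {n:robot.read_camera(n) for n in("side","top")}
def ray(c,uv):
    d=np.array([(uv[0]-c["cx"])/c["fx"],(uv[1]-c["cy"])/c["fy"],1.]);T=np.array(c["T"])
    d=T[:3,:3]@d;return T[:3,3],d/np.linalg.norm(d)
def plane(c,uv,z):
    o,d=ray(c,uv);return o+d*(z-o[2])/d[2]
def tri(cs,us,ct,ut):
    o1,d1=ray(cs,us);o2,d2=ray(ct,ut)
    A=np.stack([d1,-d2],1);t=np.linalg.lstsq(A,o2-o1,rcond=None)[0]
    p,q=o1+d1*t[0],o2+d2*t[1];return (p+q)/2,np.linalg.norm(p-q)
def proj(c,p):
    T=np.array(c["T"]);v=T[:3,:3].T@(np.array(p)-T[:3,3]);return np.array([c["fx"]*v[0]/v[2]+c["cx"],c["fy"]*v[1]/v[2]+c["cy"]])
def blobs(img,lo,roi,amin=8,amax=400):
    x0,y0,x1,y1=roi;g=img[y0:y1,x0:x1].max(2)
    m=(g<lo).astype(np.uint8);n,l,s,ce=cv2.connectedComponentsWithStats(m)
    return [(np.round(ce[i]+[x0,y0],1).tolist(),s[i,2:].tolist()) for i in range(1,n) if amin<=s[i,4]<=amax]
E
python3 - <<'E'
from h import *
c=cams();S,T=c["side"],c["top"]
print(blobs(S["image"],75,(300,170,370,240)));print(blobs(T["image"],75,(300,200,360,245)))
def show(n,us,ut):
    p,e=tri(S,us,T,ut);print(n,np.round(p,4),round(e,4))
ds=lambda x,y:(130+(x+.5)/3.3-.5,170+(y+.5)/3.3-.5)
dt=lambda x,y:(190+(x+.5)/4-.5,95+(y+.5)/3.4-.5)
show("gA",ds(646,136),dt(532,463));show("gB",ds(628,83),dt(602,431))
show("collar",ds(464,205),dt(222,373))
show("tip",ds(552,180),dt(252,438))
show("screwtop",ds(279,186),dt(155,242))
show("tail",ds(8,236),dt(66,62))
show("earA",ds(545,175),dt(455,390));
print("pail base centre from rim ctr z=.072",plane(T,dt(516,362),.072),plane(S,ds(534,118),.072))
print("anvil", plane(T,dt(180,262),.1))
E
```

```text
[([349.3, 193.4], [16, 20, 255]), ([319.9, 194.6], [5, 8, 21]), ([325.1, 210.3], [5, 8, 25])]
[([340.0, 221.5], [9, 6, 28]), ([322.6, 230.6], [8, 6, 27])]
gA [0.4659 0.1663 0.0673] 0.0009
gB [0.4889 0.1215 0.0671] 0.0004
collar [0.5308 0.3509 0.1842] 0.0001
tip [0.4876 0.3331 0.1989] 0.0022
screwtop [0.6175 0.3857 0.2082] 0.0003
tail [0.7452 0.4399 0.1856] 0.0012
earA [0.5212 0.2141 0.062 ] 0.0011
pail base centre from rim ctr z=.072 [0.54071304 0.17536628 0.072     ] [0.54009706 0.17666057 0.072     ]
anvil [0.61555662 0.38442228 0.1       ]
```

Run:
```python
from h import *
import cv2
c=cams();S,T=c["side"],c["top"]
cv2.imwrite("pics/m.png",np.hstack([cv2.resize(S["image"][0:180,180:420],(480,360)),cv2.resize(T["image"][50:260,350:520],(291,360))])[:,:,::-1])
for us,ut in [((362,32),(440,228)),((398,10),(478,226)),((275,10),(457,133))]:
    print(tri(S,us,T,ut))
p,e=tri(S,(325.1,210.3),T,(322.6,230.6));print(p,e);p,e=tri(S,(319.9,194.6),T,(340,221.5));print(p,e)
```

```text
(array([ 0.46934912, -0.03778396,  0.37216755]), np.float64(0.009003899374980185))
(array([ 0.44209133, -0.10184013,  0.395438  ]), np.float64(0.06990057681854865))
(array([ 0.65378778, -0.07181912,  0.37889361]), np.float64(0.0005821447774989719))
[0.46660012 0.16643416 0.06908812] 0.0010822134719733157
[0.48884293 0.12199484 0.06819053] 0.0006846595474187859
```

View pics/m.png

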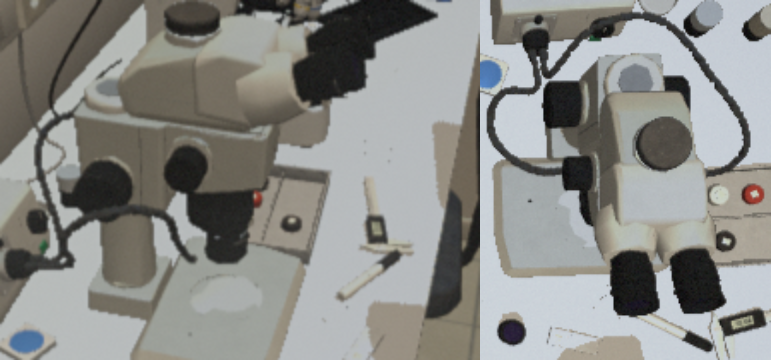

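Request:
drive_tool:
  increments:
    - [0.3,0.8,2,0,0,0,0]
    - [0.5,1.6,4,0,0,0,0]
    - [0.75,2.4,6,0,0,0,0]
    - [0.75,3.2,8,0,0,0,0]
    - [0.75,4,10,0,0,0,0]
    - [0.75,4.8,12,0,0,0,0]
    - [0.75,5.8,14,0,0,0,0]
    - [0.75,6.6,16,0,0,0,0]
    - [0.75,7.6,18,0,0,0,0]
    - [0.75,8.4,20,0,0,0,0]
    - [0.75,9,21.3,0,0,0,0]
    - [0.75,9,21.3,0,0,0,0]
    - [0.75,9,21.3,0,0,0,0]

```text
t: 1.38
tool_pos: [0.3548, -0.0814, 0.244]
orientation: [3.118, 0.38, 0.002]
force: [1.0, -0.9, -1.3]
opening: 0.0236
```

Request:
drive_tool:
  increments:
    - [0.75,0,0,0,0,0,0]
    - [0.75,0.4,1.5,0,0,0,0]
    - [0.75,0.8,3,0,0,0,0.1]
    - [0.75,1.2,4.5,0,0,0,0.2]
    - [0.75,1.6,6,0,0,0,0.3]
    - [0.75,2,7.2,0,0,0,0.42]
    - [0.75,2,7.2,0,0,0,0.54]
    - [0.75,2,7.2,0,0,0,0.66]
    - [0.75,2,7.2,0,0,0,0.78]
    - [0.75,2,7.2,0,0,0,0.9]
    - [0.75,2,7.2,0,0,0,1.02]
    - [0.75,2,7.2,0,0,0,1.14]
    - [0.75,2,7.2,0,0,0,1.26]
    - [0.75,2,7.2,0,0,0,1.38]
    - [0.75,2,7.2,0,0,0,1.5]
    - [0.75,2,7.2,0,0,0,1.62]
    - [0.75,2,7.2,0,0,0,1.74]
    - [0.75,2,7.2,0,0,0,1.8]
    - [0.75,2,7.2,0,0,0,1.8]
    - [0.75,2,7.2,0,0,0,1.8]

```text
t: 3.05
tool_pos: [0.4046, 0.0965, 0.2437]
orientation: [1.644, 2.677, 0.0]
force: [-0.3, 1.1, 1.0]
opening: 0.0232
```

```bash
cat >> h.py <<'E'
from scipy.spatial.transform import Rotation as R
def st():
    s=robot.read_state();M=R.from_rotvec(s["orientation"]).as_matrix()
    print("t",round(s["t"],2),"tcp",np.round(s["tool_pos"],4),"grasp",np.round(s["tool_pos"]+.006*M[:,2],4),"z",np.round(M[:,2],3),"jaw deg",round(np.degrees(np.arctan2(M[1,1],M[0,1])),1),"F",np.round(s["force"],2),"tau",np.round(s["wrist_torque"],3),"op",round(s["opening"],4),"q",np.round(s["q"],2))
    return s
def snap(name,sroi=None,troi=None):
    c=cams()
    out=[]
    for n,r in(("side",sroi),("top",troi)):
        im=c[n]["image"]
        if r: 
            im=im[r[1]:r[3],r[0]:r[2]]
        f=min(400/im.shape[1],500/im.shape[0]);im=cv2.resize(im,None,fx=f,fy=f,interpolation=cv2.INTER_CUBIC)
        im=cv2.copyMakeBorder(im,0,500-im.shape[0],0,400-im.shape[1],cv2.BORDER_CONSTANT);out.append(im);print(n,"f",round(f,3),"roi",r)
    cv2.imwrite("pics/"+name,np.hstack(out)[:,:,::-1]);return c
E
python3 -c "
from h import *
st();snap('a1.png',(230,130,370,305),(240,120,400,280))"
```

```text
t 3.05 tcp [0.4046 0.0965 0.2437] grasp [0.4046 0.0965 0.2377] z [ 0. -0. -1.] jaw deg 26.9 F [-0.29  1.11  0.98] tau [-0.06  -0.15  -0.005] op 0.0232 q [ 0.11 -0.39  1.96 -0.    1.57 -0.36]
side f 2.857 roi (230, 130, 370, 305)
top f 2.5 roi (240, 120, 400, 280)
```

View pics/a1.png

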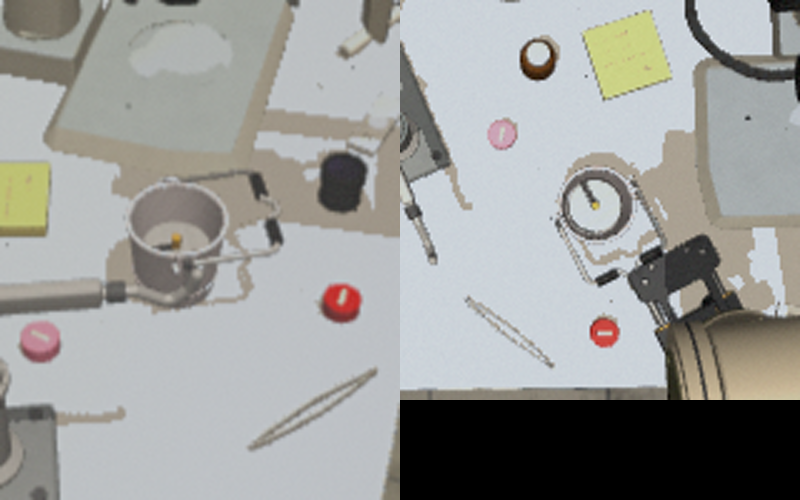

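Request:
drive_tool:
  increments:
    - [0.75,0.8,0.3,0,0,0,0]
    - [0.75,1.8,0.6,-0.8,0,0,0]
    - [0.75,2.8,0.8,-1.6,0,0,0]
    - [0.75,3.37,1.02,-2.6,0,0,0]
    - [0.75,3.37,1.02,-3.6,0,0,0]
    - [0.75,3.37,1.02,-4,0,0,0]
    - [0.75,3.37,1.02,-4,0,0,0]
    - [0.75,3.37,1.02,-4,0,0,0]

```text
t: 3.82
tool_pos: [0.4883, 0.122, 0.1438]
orientation: [-1.641, -2.678, 0.001]
force: [-0.5, 0.5, 1.6]
opening: 0.0235
```

```bash
python3 -c "
from h import *
st();snap('a2.png',(270,150,350,250),(270,170,390,280))"
```

```text
t 3.82 tcp [0.4883 0.122  0.1438] grasp [0.4883 0.122  0.1378] z [-0.001 -0.    -1.   ] jaw deg 27.0 F [-0.48  0.51  1.59] tau [-0.03  -0.18  -0.002] op 0.0235 q [ 0.14 -0.06  1.87 -0.    1.33 -0.33]
side f 5.0 roi (270, 150, 350, 250)
top f 3.333 roi (270, 170, 390, 280)
```

View pics/a2.png

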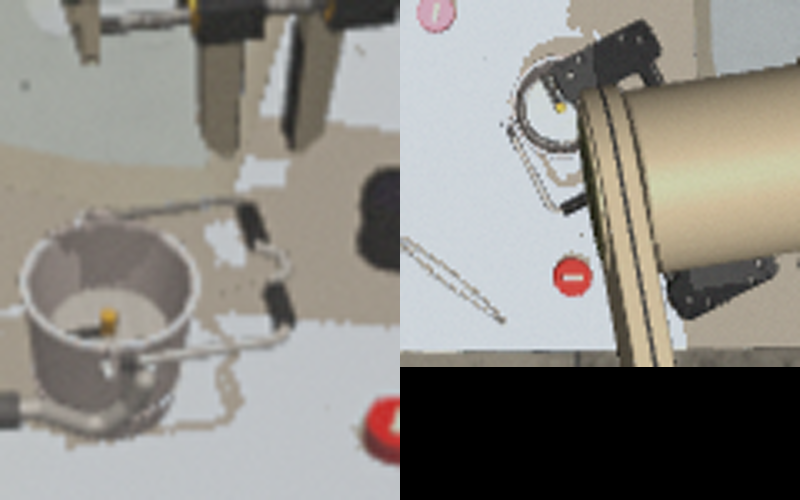

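Request:
drive_tool:
  increments:
    - [0.75,0,0,-0.5,0,0,0]
    - [0.75,0,0,-1,0,0,0]
    - [0.75,0,0,-1.5,0,0,0]
    - [0.75,0,0,-2,0,0,0]
    - [0.75,0,0,-2.4,0,0,0]
    - [0.75,0,0,-2.77,0,0,0]
    - [0.75,0,0,-2.77,0,0,0]
    - [0.75,0,0,-2.77,0,0,0]

```text
t: 4.58
tool_pos: [0.4881, 0.1221, 0.0734]
orientation: [-1.64, -2.678, 0.002]
force: [0.5, -0.0, 0.6]
opening: 0.023
```

```bash
python3 -c "
from h import *
st();snap('a3.png',(270,150,350,250),(270,170,390,280))"
```

```text
t 4.58 tcp [0.4881 0.1221 0.0734] grasp [0.4881 0.1221 0.0674] z [-0.002 -0.    -1.   ] jaw deg 27.0 F [ 0.48 -0.02  0.63] tau [-0.03  -0.124 -0.028] op 0.023 q [ 0.14  0.03  1.92 -0.    1.2  -0.33]
side f 5.0 roi (270, 150, 350, 250)
top f 3.333 roi (270, 170, 390, 280)
```

View pics/a3.png

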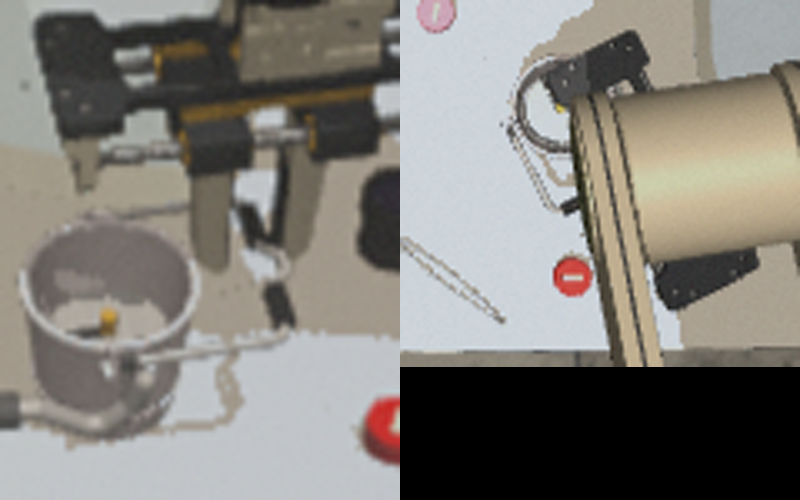

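Good: the fingers straddle the far sleeve (grip_b). Close.

Request:
drive_tool:
  increments:
    - [0.85,0,0,0,0,0,0]
    - [0.95,0,0,0,0,0,0]
    - [1,0,0,0,0,0,0]
    - [1,0,0,0,0,0,0]
    - [1,0,0,0,0,0,0]
    - [1,0,0,0,0,0,0]
  squeeze: 30

```text
t: 5.18
tool_pos: [0.4887, 0.122, 0.0744]
orientation: [1.641, 2.679, -0.0]
force: [-0.3, -1.3, -0.3]
opening: 0.0091
```

```bash
python3 -c "
from h import *
st()
d=np.array([np.cos(np.radians(27)),np.sin(np.radians(27))])
for k in range(1,17):
    a=k/16*np.pi/2;print(k,np.round(np.r_[d*.07*(1-np.cos(a)),.07*np.sin(a)]/.025,2))
"
```

```text
t 5.18 tcp [0.4887 0.122  0.0744] grasp [0.4887 0.122  0.0684] z [-0. -0. -1.] jaw deg 27.0 F [-0.29 -1.27 -0.27] tau [-0.243  0.049  0.017] op 0.0091 q [ 0.14  0.02  1.92 -0.    1.2  -0.33]
1 [0.01 0.01 0.27]
2 [0.05 0.02 0.55]
3 [0.11 0.05 0.81]
4 [0.19 0.1  1.07]
5 [0.29 0.15 1.32]
6 [0.42 0.21 1.56]
7 [0.57 0.29 1.78]
8 [0.73 0.37 1.98]
9 [0.91 0.46 2.16]
10 [1.11 0.56 2.33]
11 [1.32 0.67 2.47]
12 [1.54 0.78 2.59]
13 [1.77 0.9  2.68]
14 [2.01 1.02 2.75]
15 [2.25 1.15 2.79]
16 [2.49 1.27 2.8 ]
```

Request:
drive_tool:
  increments:
    - [1,0.01,0.01,0.27,0,0,0]
    - [1,0.05,0.02,0.55,0,0,0]
    - [1,0.11,0.05,0.81,0,0,0]
    - [1,0.19,0.1,1.07,0,0,0]
    - [1,0.29,0.15,1.32,0,0,0]
    - [1,0.42,0.21,1.56,0,0,0]
    - [1,0.57,0.29,1.78,0,0,0]
    - [1,0.73,0.37,1.98,0,0,0]
    - [1,0.73,0.37,1.98,0,0,0]
    - [1,0.73,0.37,1.98,0,0,0]

```text
t: 6.02
tool_pos: [0.5075, 0.1315, 0.1244]
orientation: [1.64, 2.679, 0.0]
force: [-1.1, -1.8, 1.5]
opening: 0.0089
```

```bash
python3 -c "
from h import *
st();snap('a4.png',(250,130,350,250),(270,170,390,280))"
```

```text
t 6.02 tcp [0.5075 0.1315 0.1244] grasp [0.5075 0.1315 0.1184] z [ 0. -0. -1.] jaw deg 27.1 F [-1.13 -1.79  1.51] tau [-0.286  0.017 -0.011] op 0.0089 q [ 0.16  0.02  1.83 -0.    1.29 -0.32]
side f 4.0 roi (250, 130, 350, 250)
top f 3.333 roi (270, 170, 390, 280)
```

View pics/a4.png

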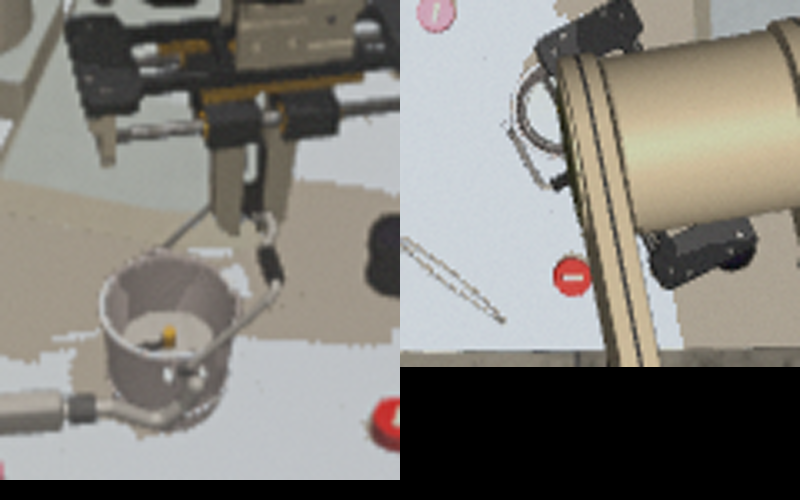

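Request:
drive_tool:
  increments:
    - [1,0.18,0.09,0.18,0,0,0]
    - [1,0.38,0.19,0.35,0,0,0]
    - [1,0.59,0.3,0.49,0,0,0]
    - [1,0.81,0.41,0.61,0,0,0]
    - [1,1.04,0.53,0.7,0,0,0]
    - [1,1.28,0.65,0.77,0,0,0]
    - [1,1.52,0.78,0.8,0,0,0]
    - [1,1.7,0.87,0.8,0,0,0]
    - [1,1.7,0.87,0.8,0,0,0]
    - [1,1.7,0.87,0.8,0,0,0]
    - [1,1.7,0.87,0.8,0,0,0]
    - [1,1.7,0.87,0.8,0,0,0]

```text
t: 7.12
tool_pos: [0.5492, 0.1531, 0.1436]
orientation: [-1.64, -2.679, 0.001]
force: [0.8, 0.2, -3.3]
opening: 0.009
```

```bash
python3 -c "
from h import *
st();snap('a5.png',(240,110,340,250),(230,170,350,280))"
```

```text
t 7.12 tcp [0.5492 0.1531 0.1436] grasp [0.5492 0.1531 0.1376] z [-0.001 -0.    -1.   ] jaw deg 27.0 F [ 0.83  0.17 -3.34] tau [-0.035 -0.091 -0.013] op 0.009 q [ 0.18  0.12  1.69  0.    1.34 -0.29]
side f 3.571 roi (240, 110, 340, 250)
top f 3.333 roi (230, 170, 350, 280)
```

View pics/a5.png

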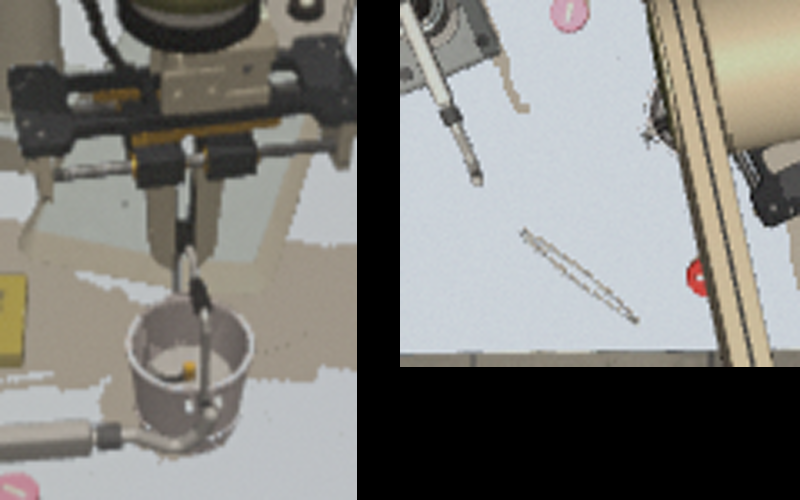

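Request:
drive_tool:
  increments:
    - [1,0,0,-0.04,0,0,0]
    - [1,0,0,-0.06,0,0,0]
    - [1,0,0,-0.06,0,0,0]
    - [1,0,0,-0.06,0,0,0]
    - [1,0,0,-0.06,0,0,0]
    - [1,0,0,-0.06,0,0,0]

```text
t: 7.72
tool_pos: [0.5501, 0.1531, 0.1431]
orientation: [1.64, 2.678, 0.001]
force: [1.0, -2.4, 4.8]
opening: 0.0089
```

```bash
python3 -c "
from h import *
st()
c=snap('a6.png',(260,170,330,250),(230,170,350,280))
for p in [(.5405,.1755,.068),(.5209,.2141,.068),(.5434,.1773,.138),(.532,.1995,.138),(.5434,.1773,.146)]: print(np.round((proj(c['side'],p)-[260,170])*5.714,0))"
```

```text
t 7.72 tcp [0.5501 0.1531 0.1431] grasp [0.5501 0.1531 0.1371] z [ 0.001 -0.    -1.   ] jaw deg 27.0 F [ 1.   -2.36  4.81] tau [-0.531 -0.313  0.022] op 0.0089 q [ 0.18  0.12  1.69 -0.    1.33 -0.29]
side f 5.714 roi (260, 170, 330, 250)
top f 3.333 roi (230, 170, 350, 280)
[179. 207.]
[202. 291.]
[175.  76.]
[188. 124.]
[175.  60.]
```

View pics/a6.png

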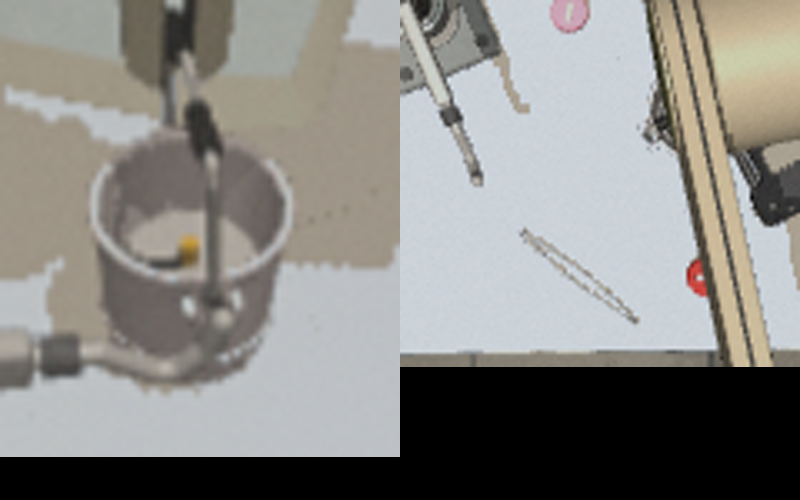

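Request:
drive_tool:
  increments:
    - [1,0,0,0,0,0,0]
    - [1,0,0,0.05,0,0,0]
    - [1,0,0,0.1,0,0,0]
    - [1,0,0,0.2,0,0,0]
    - [1,0,0,0.4,0,0,0]
    - [1,0,0,0.7,0,0,0]
    - [1,0,0,1,0,0,0]
    - [1,0,0,1.3,0,0,0]
    - [1,0,0,1.6,0,0,0]
    - [1,0,0,1.9,0,0,0]
    - [1,0,0,2.1,0,0,0]
    - [1,0,0,2.2,0,0,0]
    - [1,0,0,2.2,0,0,0]
    - [1,0,0,2.2,0,0,0]
    - [1,0,0,2.2,0,0,0]
  squeeze: 45

```text
t: 9.07
tool_pos: [0.5492, 0.1531, 0.1968]
orientation: [-1.64, -2.679, 0.001]
force: [0.4, 0.1, -4.2]
opening: 0.009
```

```bash
python3 -c "
from h import *
st()
c=snap('a7.png',(250,140,330,240),(190,150,350,280))
"
```

```text
t 9.07 tcp [0.5492 0.1531 0.1968] grasp [0.5492 0.1531 0.1908] z [-0.001 -0.    -1.   ] jaw deg 27.0 F [ 0.39  0.15 -4.22] tau [-0.101 -0.164 -0.014] op 0.009 q [ 0.18  0.08  1.63 -0.    1.43 -0.29]
side f 5.0 roi (250, 140, 330, 240)
top f 2.5 roi (190, 150, 350, 280)
```

View pics/a7.png

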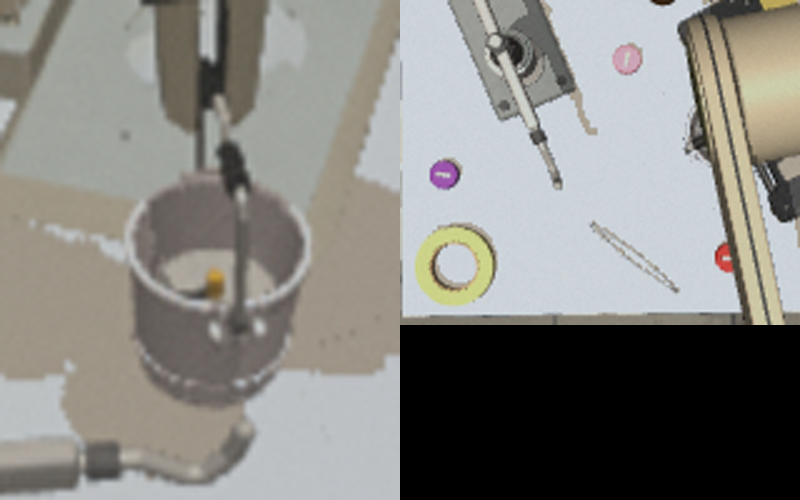

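```bash
python3 -c "
from h import *
import numpy as np
c=cams();S=c['side']
print(blobs(S['image'],75,(285,160,305,185),5))
g=np.array([.5492,.1531,.1908]);y=np.array([-.454,.891,0])
for ph in (0,.1,.2,.3):
    for l in (.025,.05):
        print(ph,l,np.round(proj(S,g+l*(np.cos(ph)*y-np.sin(ph)*np.array([0,0,1]))),1), end=' ')
    print()
print('B',proj(S,g))
im=S['image'][140:240,270:330];cv2.imwrite('pics/a8.png',cv2.resize(im,None,fx=6,fy=6,interpolation=cv2.INTER_CUBIC)[:,:,::-1])
"
```

```text
[([296.1, 173.3], [6, 10, 37])]
0 0.025 [294.1 163.8] 0 0.05 [296.6 172.2] 
0.1 0.025 [294.1 164.7] 0.1 0.05 [296.5 174. ] 
0.2 0.025 [294.  165.5] 0.2 0.05 [296.4 175.6] 
0.3 0.025 [293.9 166.3] 0.3 0.05 [296.2 177. ] 
B [291.67868212 155.76757147]
```

View pics/a8.png

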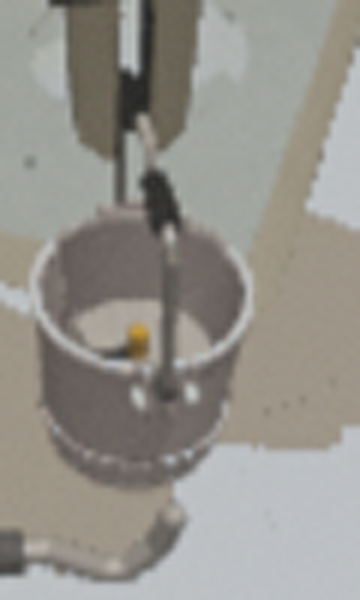

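```bash
python3 -c "
from h import *
c=cams();S,T=c['side'],c['top']
im=S['image'][205:250,255:310];im2=T['image'][175:235,215:265]
cv2.imwrite('pics/a9.png',np.hstack([cv2.resize(im,(440,360),interpolation=cv2.INTER_CUBIC),cv2.resize(im2,(300,360),interpolation=cv2.INTER_CUBIC)])[:,:,::-1])
"
```

```text
(no output)
```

View pics/a9.png

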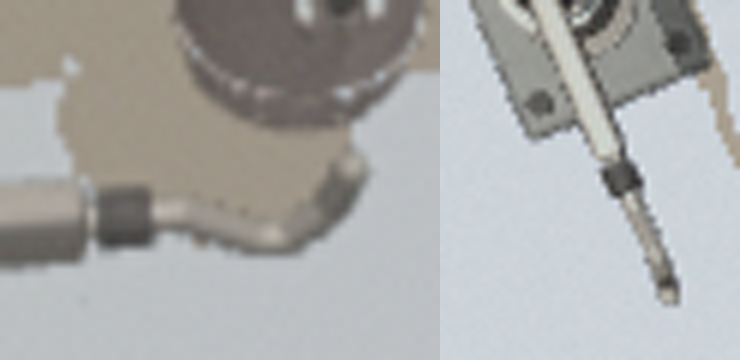

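```bash
python3 -c "
from h import *
c=cams();S,T=c['side'],c['top']
d8=lambda x,y:(255+(x+.5)/8-.5,205+(y+.5)/8-.5);d6=lambda x,y:(215+(x-440+.5)/6-.5,175+(y+.5)/6-.5)
tip,e=tri(S,d8(352,160),T,d6(669,291));print('tip',tip,e)
col,e=tri(S,d8(126,216),T,d6(622,178));print('col',col,e)
x=(col-tip)[:2];x/=np.linalg.norm(x);print('yaw',np.degrees(np.arctan2(x[1],x[0])))
x=np.array([np.cos(np.radians(22.4)),np.sin(np.radians(22.4)),0]);n=np.array([-x[1],x[0],0])
mid=(tip+col)/2
def vp(uv):
    o,d=ray(S,uv);t=((mid-o)@n)/(d@n);return o+d*t
for nm,uv in dict(bowl1=(250,237),bowl2=(272,240),bowl3=(290,238),tipc=(352,160),behind=(185,212),colR=(155,216),colL=(95,216),barend=(82,222)).items():
    p=vp(d8(*uv));print(nm,np.round(p,4),'s from tip',round((p-tip)@x,4))
seat=mid+x*(((tip-mid)@x)+.015);print(seat,proj(S,[*seat[:2],.183]))
"
```

```text
tip [0.48673581 0.33248048 0.19781369] 0.0014088885008697453
col [0.53081836 0.35124622 0.1851241 ] 0.0003165558937272914
yaw 23.05923232504304
bowl1 [0.5059 0.3407 0.1748] s from tip 0.0208
bowl2 [0.5014 0.3388 0.1732] s from tip 0.016
bowl3 [0.4978 0.3373 0.1734] s from tip 0.0121
tipc [0.486  0.3325 0.198 ] s from tip -0.0007
behind [0.519  0.3461 0.1847] s from tip 0.035
colR [0.525  0.3485 0.1841] s from tip 0.0415
colL [0.5369 0.3535 0.1855] s from tip 0.0544
barend [0.5395 0.3545 0.1838] s from tip 0.0572
[0.50049897 0.33845136 0.1914689 ] [289.2436022  230.88894233]
```

Request:
drive_tool:
  increments:
    - [1,-0.04,0.05,0.05,0,0,0]
    - [1,-0.12,0.16,0.15,0,0,0]
    - [1,-0.25,0.33,0.3,0,0,0]
    - [1,-0.45,0.6,0.5,0,0,-0.01]
    - [1,-0.7,0.94,0.7,0,0,-0.02]
    - [1,-1,1.33,0.9,0,0,-0.03]
    - [1,-1.3,1.73,1,0,0,-0.04]
    - [1,-1.6,2.13,1,0,0,-0.05]
    - [1,-1.9,2.53,1,0,0,-0.06]
    - [1,-2.2,2.93,1,0,0,-0.07]
    - [1,-2.5,3.33,1,0,0,-0.08]
    - [1,-2.8,3.73,1,0,0,-0.08]
    - [1,-3.1,4.13,1,0,0,-0.08]
    - [1,-3.38,4.5,1,0,0,-0.08]
    - [1,-3.62,4.83,1,0,0,-0.08]
    - [1,-3.82,5.1,1,0,0,-0.08]
    - [1,-3.96,5.28,1,0,0,-0.08]
    - [1,-4.04,5.38,1,0,0,-0.08]
    - [1,-4.08,5.44,1,0,0,-0.08]
    - [1,-4.08,5.44,1,0,0,-0.08]

```text
t: 11.13
tool_pos: [0.4475, 0.2893, 0.2223]
orientation: [1.746, 2.612, -0.0]
force: [-0.6, 0.4, -4.3]
opening: 0.009
```

Request:
drive_tool:
  increments:
    - [1,0,0,0,0,0,0]
    - [1,0,0,0,0,0,0]
    - [1,0,0,0,0,0,0]
    - [1,0,0,0,0,0,0]
    - [1,0,0,0,0,0,0]
    - [1,0,0,0,0,0,0]

```text
t: 11.63
tool_pos: [0.4476, 0.2891, 0.2224]
orientation: [1.747, 2.611, -0.0]
force: [-0.2, -0.3, -3.8]
opening: 0.0091
```

```bash
python3 -c "
from h import *
st()
c=snap('b1.png',(230,160,380,300),(190,150,350,280))
cv2.imwrite('pics/b1b.png',cv2.resize(c['side']['image'][150:260,260:390],(780,660),interpolation=cv2.INTER_CUBIC)[:600,:,::-1])
"
```

```text
t 11.63 tcp [0.4476 0.2891 0.2224] grasp [0.4476 0.2891 0.2164] z [ 0. -0. -1.] jaw deg 22.4 F [-0.24 -0.34 -3.76] tau [-0.124 -0.182  0.005] op 0.0091 q [ 0.48 -0.04  1.7  -0.    1.48  0.09]
side f 2.667 roi (230, 160, 380, 300)
top f 2.5 roi (190, 150, 350, 280)
```

View pics/b1.png

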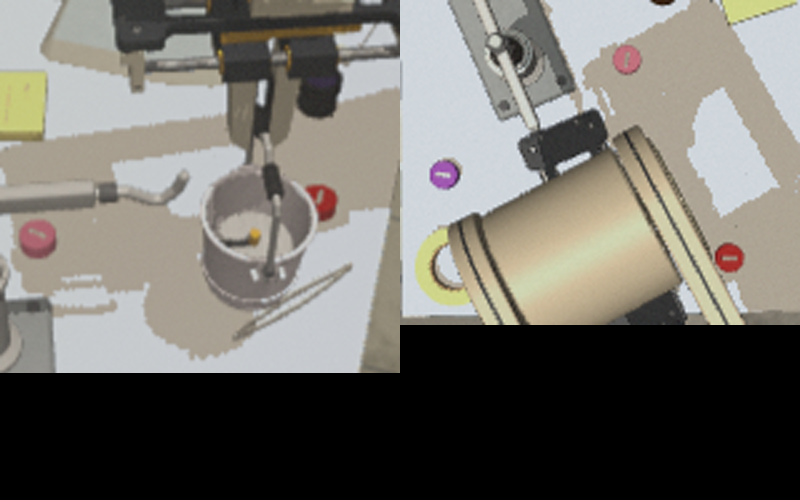

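View pics/b1b.png

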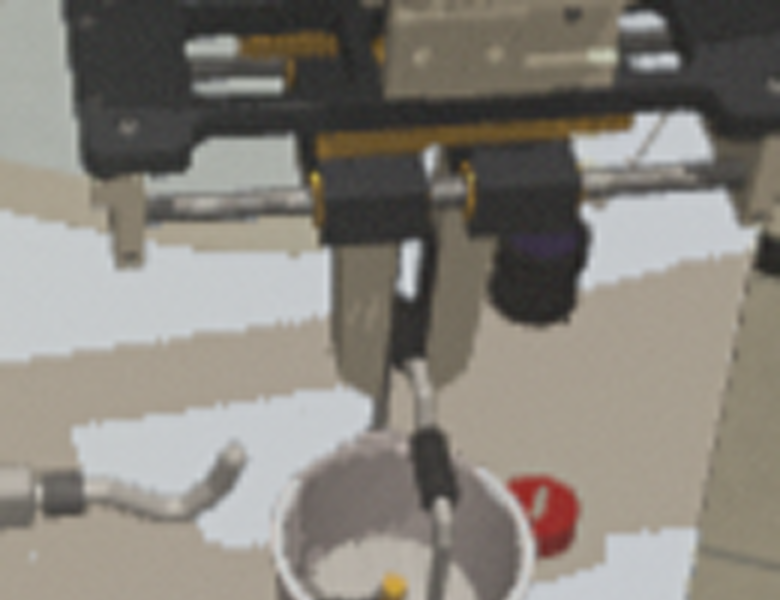

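```bash
python3 -c "
from h import *
c=cams();S=c['side']
x=np.array([np.cos(np.radians(22.4)),np.sin(np.radians(22.4)),0]);n=np.array([-x[1],x[0],0])
g=np.array([.4476,.2891,.2164])
d=lambda a,b:(260+(a+.5)/6-.5,150+(b+.5)/6-.5)
for off in (-.03,0,.03):
    o,r=ray(S,d(130,265));t=((g+off*n-o)@n)/(r@n);p=o+r*t;print('bracket',off,np.round((p-g)@x,4),round(p[2]-g[2],4))
print(blobs(S['image'],75,(325,218,340,240),5))
for ph in(0,.05,.1,.15):
    yy=np.cos(ph)*n-np.sin(ph)*np.array([0,0,1]);zz=np.sin(ph)*n+np.cos(ph)*np.array([0,0,1])
    print(ph,'A',np.round(proj(S,g+.05*yy),1),'crook',np.round((proj(S,g+.025*yy+.008*zz)-[259.6,149.6])*6,0),proj(S,g+.025*yy+.008*zz))
"
```

```text
bracket -0.03 0.0764 0.0027
bracket 0 0.0795 0.0328
bracket 0.03 0.0825 0.0628
[([331.8, 227.6], [7, 13, 62])]
0 A [332.3 226.2] crook [423. 373.] [330.10431771 211.77389519]
0.05 A [332.2 227.2] crook [423. 377.] [330.07560085 212.44824478]
0.1 A [332.  228.1] crook [423. 381.] [330.039439   213.10026905]
0.15 A [331.8 228.9] crook [422. 385.] [329.99595338 213.72825975]
```

Request:
drive_tool:
  increments:
    - [1,0.05,0.02,0,0,0,0]
    - [1,0.15,0.06,0,0,0,0]
    - [1,0.3,0.12,0,0,0,0]
    - [1,0.5,0.21,0,0,0,0]
    - [1,0.72,0.3,0,0,0,0]
    - [1,0.94,0.39,0,0,0,0]
    - [1,1.16,0.48,0,0,0,0]
    - [1,1.38,0.57,0,0,0,0]
    - [1,1.6,0.66,0,0,0,0]
    - [1,1.82,0.75,0,0,0,0]
    - [1,2.04,0.84,0,0,0,0]
    - [1,2.24,0.93,0,0,0,0]
    - [1,2.4,0.99,0,0,0,0]
    - [1,2.51,1.04,0,0,0,0]
    - [1,2.58,1.07,0,0,0,0]
    - [1,2.58,1.07,0,0,0,0]
    - [1,2.58,1.07,0,0,0,0]
    - [1,2.58,1.07,0,0,0,0]
    - [1,2.58,1.07,0,0,0,0]

```text
t: 13.42
tool_pos: [0.5119, 0.3159, 0.2224]
orientation: [-1.746, -2.612, 0.0]
force: [-0.1, 0.9, -4.6]
opening: 0.0085
```

```bash
python3 -c "
from h import *
st()
c=snap('b2.png',(230,160,380,300),(190,150,350,280))
cv2.imwrite('pics/b2b.png',cv2.resize(c['side']['image'][180:260,240:340],(750,600),interpolation=cv2.INTER_CUBIC)[:600,:,::-1])
"
```

```text
t 13.42 tcp [0.5119 0.3159 0.2224] grasp [0.5119 0.3159 0.2164] z [-0. -0. -1.] jaw deg 22.5 F [-0.1   0.9  -4.57] tau [-0.161 -0.154  0.017] op 0.0085 q [0.47 0.14 1.51 0.   1.49 0.08]
side f 2.667 roi (230, 160, 380, 300)
top f 2.5 roi (190, 150, 350, 280)
```

View pics/b2b.png

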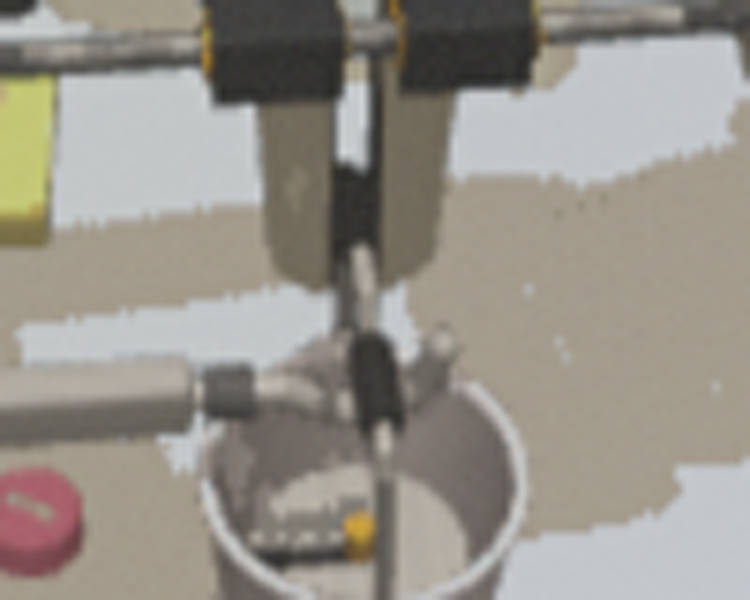

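Request:
drive_tool:
  increments:
    - [1,0,0,-0.05,0,0,0]
    - [1,0,0,-0.15,0,0,0]
    - [1,0,0,-0.27,0,0,0]
    - [1,0,0,-0.4,0,0,0]
    - [1,0,0,-0.53,0,0,0]
    - [1,0,0,-0.66,0,0,0]
    - [1,0,0,-0.79,0,0,0]
    - [1,0,0,-0.92,0,0,0]
    - [1,0,0,-1.04,0,0,0]
    - [1,0,0,-1.12,0,0,0]
    - [1,0,0,-1.18,0,0,0]
    - [1,0,0,-1.22,0,0,0]
    - [1,0,0,-1.24,0,0,0]
    - [1,0,0,-1.24,0,0,0]

```text
t: 14.68
tool_pos: [0.512, 0.316, 0.1914]
orientation: [-1.746, -2.612, -0.0]
force: [0.7, -1.1, -4.7]
opening: 0.0085
```

```bash
cat >> h.py <<'E'
def fav(k=8):
    F=[];t=[]
    for i in range(k):
        robot.read_camera("top");s=robot.read_state();F.append(s["force"]);t.append(s["wrist_torque"])
    F=np.array(F);print("t",round(s["t"],2),"tcp",np.round(s["tool_pos"],4),"Fmean",F.mean(0).round(2),"sd",F.std(0).round(2),"tau",np.mean(t,0).round(3))
E
python3 -c "
from h import *
fav()
c=snap('b3.png',(240,180,340,260),(190,150,350,280))
"
```

```text
t 15.08 tcp [0.5121 0.316  0.1915] Fmean [-0.05 -0.12 -3.97] sd [0.54 0.49 0.51] tau [-0.102 -0.145  0.009]
side f 4.0 roi (240, 180, 340, 260)
top f 2.5 roi (190, 150, 350, 280)
```

View pics/b3.png

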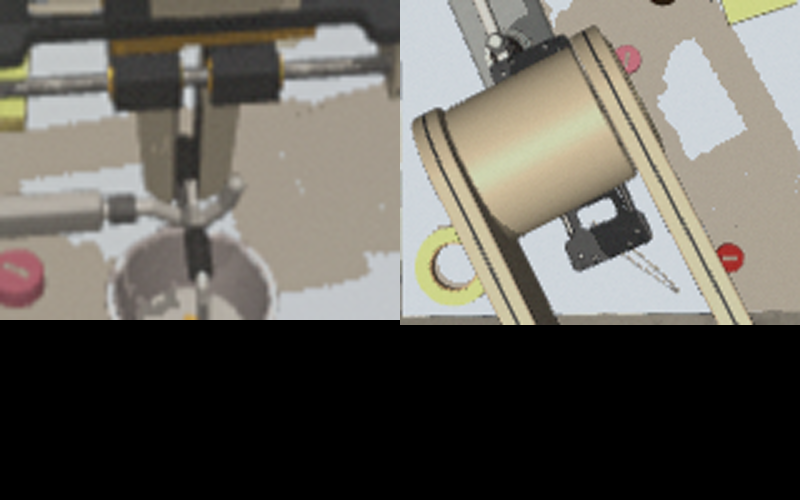

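Request:
drive_tool:
  increments:
    - [1,0,0,-0.04,0,0,0]
    - [1,0,0,-0.08,0,0,0]
    - [1,0,0,-0.12,0,0,0]
    - [1,0,0,-0.16,0,0,0]
    - [1,0,0,-0.2,0,0,0]
    - [1,0,0,-0.24,0,0,0]
    - [1,0,0,-0.28,0,0,0]
    - [1,0,0,-0.32,0,0,0]
    - [1,0,0,-0.36,0,0,0]
    - [1,0,0,-0.4,0,0,0]

```text
t: 16.02
tool_pos: [0.512, 0.3159, 0.1813]
orientation: [-1.746, -2.611, 0.0]
force: [0.2, 1.8, -4.0]
opening: 0.0087
```

```bash
python3 -c "
from h import *
fav()
c=cams()
cv2.imwrite('pics/b4.png',cv2.resize(c['side']['image'][190:260,240:330],(772,600),interpolation=cv2.INTER_CUBIC)[:600,:,::-1])
"
```

```text
t 16.42 tcp [0.5121 0.316  0.1815] Fmean [-0.13  0.04 -4.41] sd [0.39 0.5  0.62] tau [-0.127 -0.148 -0.028]
```

View pics/b4.png

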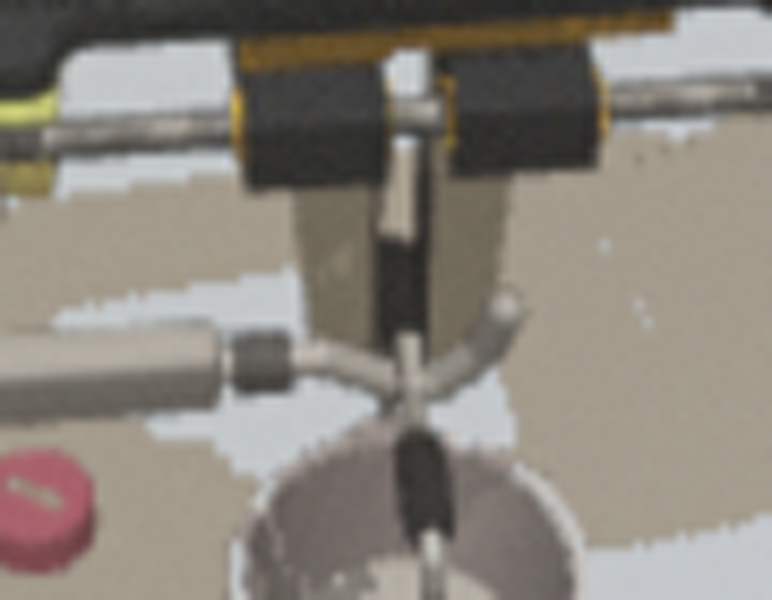

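Request:
drive_tool:
  increments:
    - [1,0,0,-0.02,0,0,0]
    - [1,0,0,-0.04,0,0,0]
    - [1,0,0,-0.06,0,0,0]
    - [1,0,0,-0.08,0,0,0]
    - [1,0,0,-0.1,0,0,0]
    - [1,0,0,-0.12,0,0,0]

```text
t: 17.02
tool_pos: [0.512, 0.316, 0.1784]
orientation: [1.746, 2.612, 0.0]
force: [0.2, 1.2, -3.4]
opening: 0.0086
```

```bash
cat >> h.py <<'E'
def look(name):
    fav(10);c=cams()
    cv2.imwrite('pics/'+name,cv2.resize(c['side']['image'][190:260,240:330],(772,600),interpolation=cv2.INTER_CUBIC)[:600,:,::-1])
E
python3 -c "
from h import *
look('b5.png')"
```

```text
t 17.52 tcp [0.512  0.316  0.1784] Fmean [ 0.05  0.01 -3.68] sd [0.39 0.3  0.46] tau [-0.124 -0.126 -0.008]
```

View pics/b5.png

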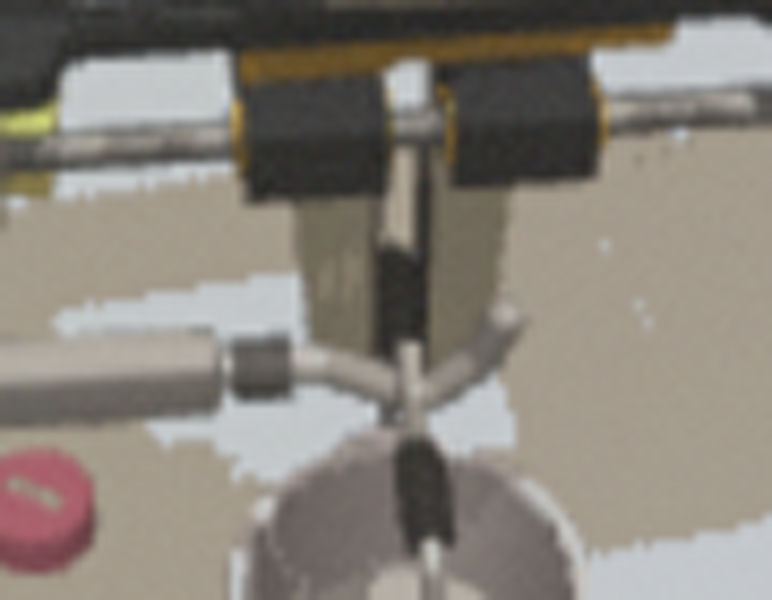

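Request:
drive_tool:
  increments:
    - [1,0,0,-0.012,0,0,0]
    - [1,0,0,-0.024,0,0,0]
    - [1,0,0,-0.036,0,0,0]
    - [1,0,0,-0.036,0,0,0]

```text
t: 17.95
tool_pos: [0.512, 0.3159, 0.1774]
orientation: [-1.746, -2.611, 0.0]
force: [0.2, 0.1, -3.4]
opening: 0.0086
```

Request:
drive_tool:
  increments:
    - [1,0,0,-0.012,0,0,0]
    - [1,0,0,-0.024,0,0,0]
    - [1,0,0,-0.036,0,0,0]
    - [1,0,0,-0.036,0,0,0]

```text
t: 18.28
tool_pos: [0.5121, 0.3159, 0.1765]
orientation: [1.746, 2.611, 0.0]
force: [-0.3, -0.2, -2.8]
opening: 0.0086
```

```bash
python3 -c "
from h import *
fav(6)"
```

```text
t 18.58 tcp [0.512  0.316  0.1766] Fmean [-0.32  0.26 -3.38] sd [0.44 0.39 0.55] tau [-0.108 -0.126 -0.004]
```

Request:
drive_tool:
  increments:
    - [1,0,0,-0.012,0,0,0]
    - [1,0,0,-0.024,0,0,0]
    - [1,0,0,-0.036,0,0,0]
    - [1,0,0,-0.036,0,0,0]

```text
t: 18.92
tool_pos: [0.512, 0.3159, 0.1756]
orientation: [-1.746, -2.611, 0.0]
force: [-0.2, -0.4, -3.5]
opening: 0.0087
```

```bash
python3 -c "
from h import *
fav(4)"
```

```text
t 19.12 tcp [0.5121 0.3159 0.1757] Fmean [-0.03 -0.31 -3.31] sd [0.09 0.56 0.34] tau [-0.116 -0.128  0.013]
```

Request:
drive_tool:
  increments:
    - [1,0,0,-0.012,0,0,0]
    - [1,0,0,-0.024,0,0,0]
    - [1,0,0,-0.036,0,0,0]
    - [1,0,0,-0.036,0,0,0]

```text
t: 19.45
tool_pos: [0.512, 0.3159, 0.1747]
orientation: [-1.746, -2.612, 0.0]
force: [0.3, 0.1, -3.7]
opening: 0.0088
```

```bash
python3 -c "
from h import *
fav(4)"
```

```text
t 19.65 tcp [0.5121 0.3159 0.1748] Fmean [ 0.18  0.07 -3.41] sd [0.2  0.45 0.61] tau [-0.108 -0.119 -0.018]
```

Request:
drive_tool:
  increments:
    - [1,0,0,-0.012,0,0,0]
    - [1,0,0,-0.024,0,0,0]
    - [1,0,0,-0.036,0,0,0]
    - [1,0,0,-0.036,0,0,0]

```text
t: 19.98
tool_pos: [0.512, 0.3159, 0.1738]
orientation: [-1.746, -2.612, 0.0]
force: [-0.3, 0.8, -2.8]
opening: 0.0084
```

```bash
python3 -c "
from h import *
fav(4)"
```

```text
t 20.18 tcp [0.512  0.3159 0.1739] Fmean [-0.44  0.19 -3.45] sd [0.53 0.65 0.22] tau [-0.122 -0.136 -0.001]
```

```bash
python3 -c "
from h import *
c=cams();a=c['side']['image'];o=cv2.imread('pics/side0.png')[:,:,::-1]
f=lambda i:cv2.resize(i[215:285,195:245],(400,560),interpolation=cv2.INTER_CUBIC)
cv2.imwrite('pics/g1.png',np.hstack([f(o),f(a)])[:,:,::-1])"
```

```text
(no output)
```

View pics/g1.png

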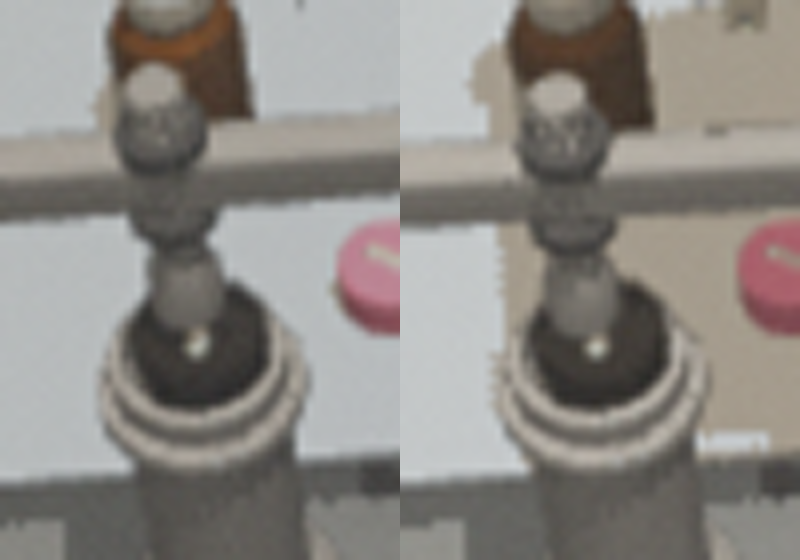

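Request:
drive_tool:
  increments:
    - [1,0,0,-0.012,0,0,0]
    - [1,0,0,-0.024,0,0,0]
    - [1,0,0,-0.036,0,0,0]
    - [1,0,0,-0.036,0,0,0]

```text
t: 20.62
tool_pos: [0.512, 0.3159, 0.1729]
orientation: [-1.746, -2.611, 0.0]
force: [0.6, -0.5, -3.0]
opening: 0.0085
```

Request:
drive_tool:
  increments:
    - [1,0,0,-0.012,0,0,0]
    - [1,0,0,-0.024,0,0,0]
    - [1,0,0,-0.036,0,0,0]
    - [1,0,0,-0.036,0,0,0]

```text
t: 20.95
tool_pos: [0.512, 0.316, 0.172]
orientation: [-1.746, -2.612, 0.0]
force: [-0.3, -1.2, -2.3]
opening: 0.0087
```

```bash
python3 -c "
from h import *
fav(4)"
```

```text
t 21.15 tcp [0.512  0.3159 0.1721] Fmean [ 0.23 -0.34 -3.43] sd [0.55 0.26 0.63] tau [-0.106 -0.157 -0.012]
```

Request:
drive_tool:
  increments:
    - [1,0,0,-0.012,0,0,0]
    - [1,0,0,-0.024,0,0,0]
    - [1,0,0,-0.036,0,0,0]
    - [1,0,0,-0.036,0,0,0]

```text
t: 21.48
tool_pos: [0.512, 0.3159, 0.1711]
orientation: [-1.746, -2.612, 0.0]
force: [0.5, 0.0, -3.0]
opening: 0.0083
```

```bash
python3 -c "
from h import *
fav(4)"
```

```text
t 21.68 tcp [0.5121 0.316  0.1712] Fmean [ 0.31 -0.28 -2.75] sd [0.29 0.41 0.25] tau [-0.106 -0.16   0.009]
```

Request:
drive_tool:
  increments:
    - [1,0,0,-0.01,0,0,0]
    - [1,0,0,-0.02,0,0,0]
    - [1,0,0,-0.02,0,0,0]
    - [1,0,0,-0.02,0,0,0]

```text
t: 22.02
tool_pos: [0.5121, 0.316, 0.1707]
orientation: [1.746, 2.612, 0.0]
force: [0.2, -0.1, -3.3]
opening: 0.0083
```

```bash
python3 -c "
from h import *
fav(8)"
```

```text
t 22.42 tcp [0.512  0.316  0.1707] Fmean [ 0.16 -0.14 -2.94] sd [0.48 0.42 0.45] tau [-0.078 -0.139 -0.005]
```

Still on the spring; keep following.

Request:
drive_tool:
  increments:
    - [1,0,0,-0.012,0,0,0]
    - [1,0,0,-0.024,0,0,0]
    - [1,0,0,-0.03,0,0,0]
    - [1,0,0,-0.03,0,0,0]

```text
t: 22.75
tool_pos: [0.512, 0.316, 0.1699]
orientation: [-1.746, -2.611, -0.0]
force: [0.8, -0.1, -3.4]
opening: 0.0084
```

```bash
python3 -c "
from h import *
fav(5)"
```

```text
t 23.0 tcp [0.5121 0.3159 0.1699] Fmean [-0.    0.34 -2.93] sd [0.24 0.4  0.3 ] tau [-0.076 -0.158  0.008]
```

Request:
drive_tool:
  increments:
    - [1,0,0,-0.012,0,0,0]
    - [1,0,0,-0.024,0,0,0]
    - [1,0,0,-0.034,0,0,0]
    - [1,0,0,-0.034,0,0,0]

```text
t: 23.33
tool_pos: [0.512, 0.3159, 0.169]
orientation: [-1.746, -2.612, 0.0]
force: [0.0, 0.9, -2.9]
opening: 0.0088
```

```bash
python3 -c "
from h import *
look('b6.png')
c=cams();a=c['side']['image'];o=cv2.imread('pics/side0.png')[:,:,::-1]
f=lambda i:cv2.resize(i[215:285,195:245],(400,560),interpolation=cv2.INTER_CUBIC)
cv2.imwrite('pics/g2.png',np.hstack([f(o),f(a)])[:,:,::-1])"
```

```text
t 23.83 tcp [0.512  0.3159 0.1691] Fmean [ 0.21 -0.09 -2.79] sd [0.41 0.54 0.6 ] tau [-0.08  -0.179  0.007]
```

View pics/b6.png

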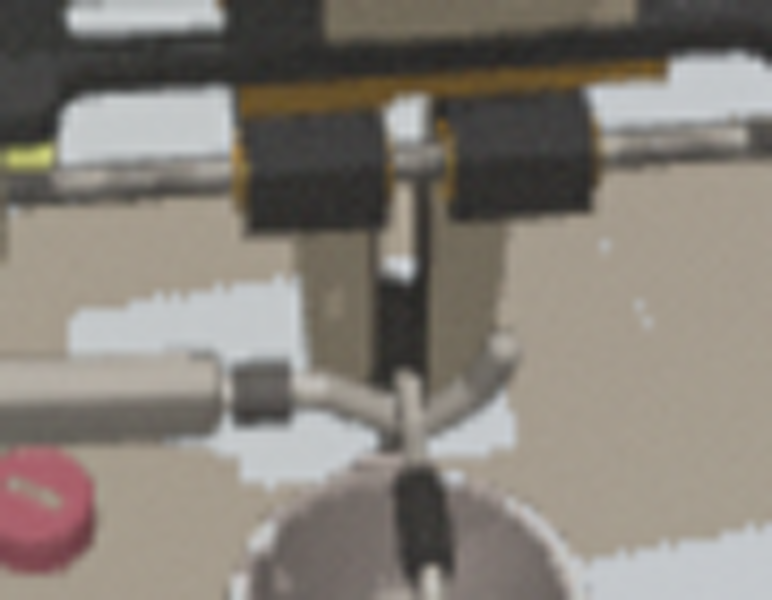

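View pics/g2.png

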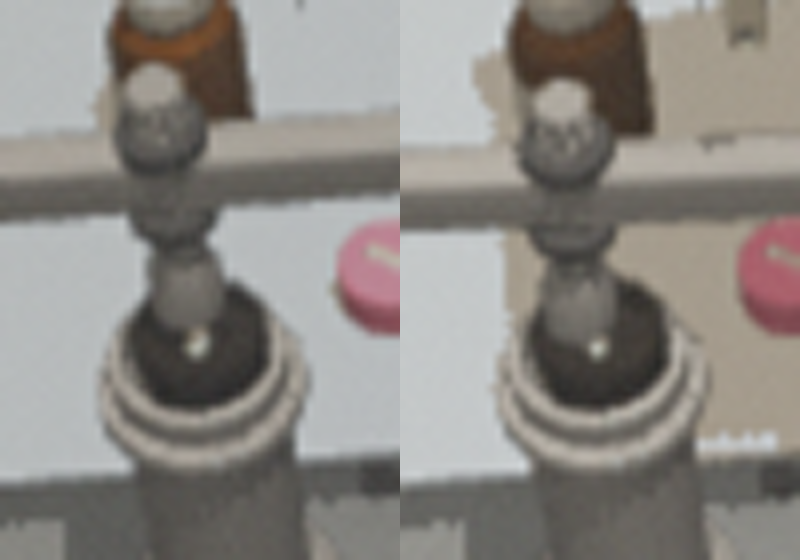

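Request:
drive_tool:
  increments:
    - [1,0,0,-0.012,0,0,0]
    - [1,0,0,-0.024,0,0,0]
    - [1,0,0,-0.034,0,0,0]
    - [1,0,0,-0.034,0,0,0]

```text
t: 24.37
tool_pos: [0.512, 0.3159, 0.1682]
orientation: [-1.746, -2.611, 0.0]
force: [0.3, -0.2, -2.7]
opening: 0.0084
```

```bash
python3 -c "
from h import *
fav(5)"
```

```text
t 24.62 tcp [0.5121 0.316  0.1682] Fmean [ 0.19 -0.08 -3.25] sd [0.34 0.73 0.16] tau [-0.074 -0.199 -0.005]
```

Request:
drive_tool:
  increments:
    - [1,0,0,-0.012,0,0,0]
    - [1,0,0,-0.024,0,0,0]
    - [1,0,0,-0.034,0,0,0]
    - [1,0,0,-0.034,0,0,0]

```text
t: 24.95
tool_pos: [0.512, 0.3159, 0.1673]
orientation: [-1.746, -2.612, 0.0]
force: [0.2, 0.3, -3.3]
opening: 0.0082
```

```bash
python3 -c "
from h import *
fav(5)"
```

```text
t 25.2 tcp [0.512  0.3159 0.1674] Fmean [ 0.18  0.17 -2.74] sd [0.2  0.18 0.59] tau [-0.055 -0.19   0.007]
```

Request:
drive_tool:
  increments:
    - [1,0,0,-0.012,0,0,0]
    - [1,0,0,-0.024,0,0,0]
    - [1,0,0,-0.034,0,0,0]
    - [1,0,0,-0.034,0,0,0]

```text
t: 25.53
tool_pos: [0.512, 0.3159, 0.1665]
orientation: [-1.746, -2.612, 0.0]
force: [0.1, 0.4, -3.1]
opening: 0.0085
```

```bash
python3 -c "
from h import *
fav(5)"
```

```text
t 25.78 tcp [0.512  0.3159 0.1665] Fmean [ 0.57  0.26 -2.89] sd [0.38 0.45 0.37] tau [-0.08  -0.18  -0.014]
```

Request:
drive_tool:
  increments:
    - [1,0,0,-0.012,0,0,0]
    - [1,0,0,-0.024,0,0,0]
    - [1,0,0,-0.034,0,0,0]
    - [1,0,0,-0.034,0,0,0]

```text
t: 26.12
tool_pos: [0.512, 0.316, 0.1656]
orientation: [-1.746, -2.611, -0.0]
force: [1.0, 0.6, -1.9]
opening: 0.0087
```

```bash
python3 -c "
from h import *
fav(5)"
```

```text
t 26.37 tcp [0.5121 0.3159 0.1657] Fmean [ 0.25  0.25 -2.95] sd [0.28 0.36 0.35] tau [-0.051 -0.199 -0.001]
```

Request:
drive_tool:
  increments:
    - [1,0,0,-0.012,0,0,0]
    - [1,0,0,-0.024,0,0,0]
    - [1,0,0,-0.03,0,0,0]
    - [1,0,0,-0.03,0,0,0]

```text
t: 26.7
tool_pos: [0.512, 0.3159, 0.1649]
orientation: [-1.746, -2.611, 0.0]
force: [-0.2, 0.3, -2.7]
opening: 0.0086
```

```bash
python3 -c "
from h import *
fav(5)"
```

```text
t 26.95 tcp [0.5121 0.3159 0.1649] Fmean [ 0.32  0.07 -2.58] sd [0.37 0.26 0.2 ] tau [-0.058 -0.228 -0.005]
```

Request:
drive_tool:
  increments:
    - [1,0,0,-0.012,0,0,0]
    - [1,0,0,-0.024,0,0,0]
    - [1,0,0,-0.03,0,0,0]
    - [1,0,0,-0.03,0,0,0]

```text
t: 27.28
tool_pos: [0.5121, 0.316, 0.1642]
orientation: [1.746, 2.612, 0.0]
force: [0.7, 0.6, -2.8]
opening: 0.0086
```

```bash
python3 -c "
from h import *
look('b7.png')
c=cams();a=c['side']['image'];o=cv2.imread('pics/side0.png')[:,:,::-1]
f=lambda i:cv2.resize(i[215:285,195:245],(400,560),interpolation=cv2.INTER_CUBIC)
cv2.imwrite('pics/g3.png',np.hstack([f(o),f(a)])[:,:,::-1])"
```

```text
t 27.78 tcp [0.5121 0.316  0.1642] Fmean [ 0.3   0.43 -2.03] sd [0.67 0.37 0.41] tau [-0.017 -0.217 -0.004]
```

View pics/b7.png

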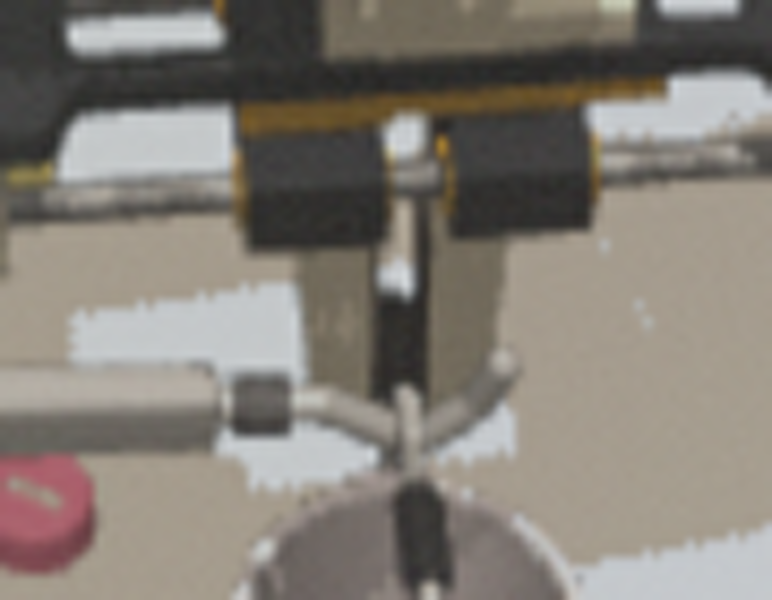

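View pics/g3.png

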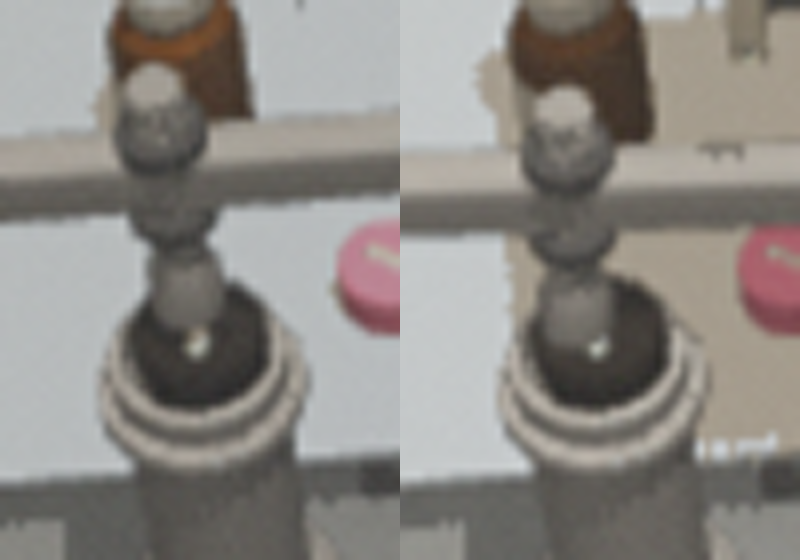

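Request:
drive_tool:
  increments:
    - [1,0,0,-0.005,0,0,0]
    - [1,0,0,-0.01,0,0,0]
    - [1,0,0,-0.01,0,0,0]

```text
t: 28.23
tool_pos: [0.5121, 0.316, 0.164]
orientation: [1.746, 2.612, 0.0]
force: [0.1, 0.7, -2.3]
opening: 0.0088
```

```bash
python3 -c "
from h import *
fav(10)"
```

```text
t 28.73 tcp [0.5121 0.316  0.164 ] Fmean [ 0.59  0.42 -1.42] sd [0.52 0.43 0.43] tau [ 0.03  -0.238 -0.01 ]
```

Request:
drive_tool:
  increments:
    - [1,0,0,-0.005,0,0,0]
    - [1,0,0,-0.01,0,0,0]
    - [1,0,0,-0.01,0,0,0]

```text
t: 28.98
tool_pos: [0.5121, 0.316, 0.1637]
orientation: [-1.746, -2.612, -0.0]
force: [0.9, 0.4, -1.2]
opening: 0.0089
```

```bash
python3 -c "
from h import *
fav(12)"
```

```text
t 29.58 tcp [0.5121 0.316  0.1637] Fmean [ 0.62  0.58 -1.03] sd [0.58 0.45 0.48] tau [ 0.061 -0.231 -0.017]
```

Request:
drive_tool:
  increments:
    - [1,0,0,-0.005,0,0,0]
    - [1,0,0,-0.012,0,0,0]
    - [1,0,0,-0.012,0,0,0]

```text
t: 29.83
tool_pos: [0.5121, 0.316, 0.1634]
orientation: [-1.746, -2.612, -0.0]
force: [-0.2, 1.1, -0.4]
opening: 0.0087
```

```bash
python3 -c "
from h import *
fav(12)"
```

```text
t 30.43 tcp [0.5121 0.316  0.1634] Fmean [ 0.39  1.08 -0.42] sd [0.48 0.81 0.55] tau [ 0.107 -0.226 -0.035]
```

Request:
drive_tool:
  increments:
    - [1,0,0,0,0,0,0]
    - [1,0,0,0,0,0,0]
    - [1,0,0,0,0,0,0]
  squeeze: 15

```text
t: 30.68
tool_pos: [0.512, 0.3158, 0.1633]
orientation: [-1.746, -2.611, 0.001]
force: [0.4, -0.4, -0.7]
opening: 0.0093
```

Request:
drive_tool:
  increments:
    - [1,0,0,0,0,0,0]
    - [1,0,0,0,0,0,0]
    - [1,0,0,0,0,0,0]
  squeeze: 5

```text
t: 30.93
tool_pos: [0.512, 0.3159, 0.1633]
orientation: [-1.746, -2.611, 0.0]
force: [-0.0, -0.4, 0.0]
opening: 0.01
```

Request:
drive_tool:
  increments:
    - [1,0,0,0,0,0,0]
    - [1,0,0,0,0,0,0]
    - [1,0,0,0,0,0,0]
    - [1,0,0,0,0,0,0]
  squeeze: 3

```text
t: 31.27
tool_pos: [0.512, 0.3159, 0.1634]
orientation: [1.746, 2.612, -0.0]
force: [-0.2, -0.3, 0.3]
opening: 0.0098
```

```bash
python3 -c "
from h import *
fav(8)"
```

```text
t 31.67 tcp [0.512  0.3159 0.1634] Fmean [-0.3  -0.46 -0.1 ] sd [0.51 0.58 0.54] tau [-0.112 -0.094  0.012]
```

Request:
drive_tool:
  increments:
    - [0.89,0,0,0,0,0,0]
    - [0.88,0,0,0,0,0,0]
    - [0.87,0,0,0,0,0,0]
    - [0.86,0,0,0,0,0,0]
    - [0.84,0,0,0,0,0,0]
    - [0.82,0,0,0,0,0,0]
    - [0.8,0,0,0,0,0,0]
    - [0.78,0,0,0,0,0,0]
    - [0.76,0,0,0,0,0,0]
    - [0.74,0,0,0,0,0,0]
    - [0.72,0,0,0,0,0,0]
    - [0.7,0,0,0,0,0,0]
    - [0.7,0,0,0,0,0,0]

```text
t: 32.75
tool_pos: [0.5121, 0.3159, 0.1634]
orientation: [1.746, 2.611, 0.0]
force: [-0.8, 0.5, -0.6]
opening: 0.0278
```

```bash
python3 -c "
from h import *
look('d1.png');st()"
```

```text
t 33.25 tcp [0.512  0.3159 0.1634] Fmean [0.13 0.04 0.06] sd [0.69 0.15 0.24] tau [-0.024 -0.13   0.007]
t 33.35 tcp [0.512  0.3159 0.1634] grasp [0.512  0.3159 0.1574] z [-0. -0. -1.] jaw deg 22.5 F [-0.2   0.36 -0.15] tau [ 0.012 -0.112 -0.057] op 0.0279 q [ 0.47  0.18  1.58 -0.    1.38  0.08]
```

View pics/d1.png

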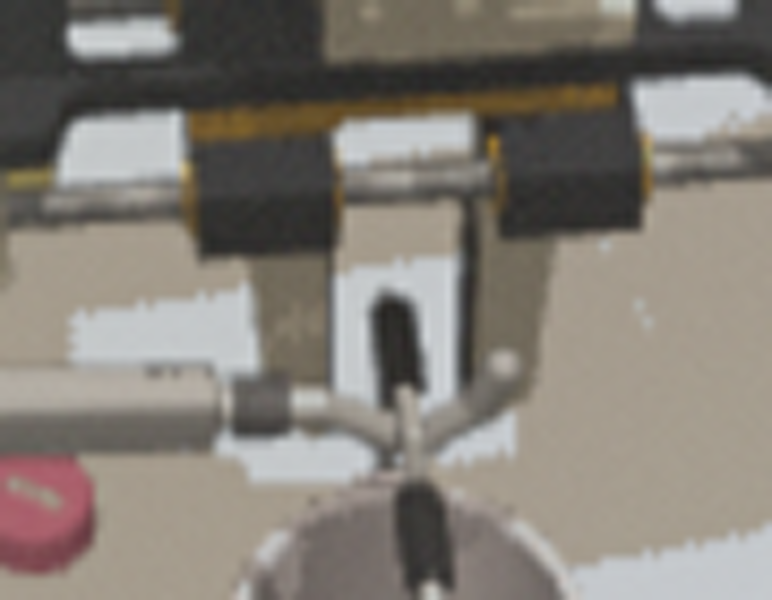

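Request:
drive_tool:
  increments:
    - [0.7,0,0,0.1,0,0,0]
    - [0.7,0,0,0.3,0,0,0]
    - [0.7,0,0,0.5,0,0,0]
    - [0.7,0,0,0.7,0,0,0]
    - [0.7,0,0,1,0,0,0]
    - [0.7,0,0,1.3,0,0,0]
    - [0.7,0,0,1.6,0,0,0]
    - [0.7,0,0,2,0,0,0]
    - [0.7,0,0,2.4,0,0,0]
    - [0.7,0,0,2.8,0,0,0]
    - [0.7,0,0,3.2,0,0,0]
    - [0.7,0,0,3.6,0,0,0]
    - [0.7,0,0,4,0,0,0]
    - [0.7,0,0,4,0,0,0]
    - [0.7,0,0,4,0,0,0]
    - [0.7,0,0,4,0,0,0]

```text
t: 34.68
tool_pos: [0.5119, 0.3158, 0.2629]
orientation: [-1.746, -2.611, 0.001]
force: [-0.6, 0.0, 0.3]
opening: 0.0281
```

```bash
python3 -c "
from h import *
st();a=robot.read_camera('side')['image']
for i in range(8): robot.read_camera('top')
c=cams();b=c['side']['image'];o=cv2.imread('pics/side0.png')[:,:,::-1]
print('motion diff',np.abs(a[190:300,180:340].astype(int)-b[190:300,180:340]).mean(), (np.abs(a[190:300,180:340].astype(int)-b[190:300,180:340]).max(2)>40).sum())
cv2.imwrite('pics/e1.png',cv2.resize(b[160:310,160:360],(800,600),interpolation=cv2.INTER_CUBIC)[:,:,::-1])
f=lambda i:cv2.resize(i[215:285,195:245],(400,560),interpolation=cv2.INTER_CUBIC)
cv2.imwrite('pics/g4.png',np.hstack([f(o),f(b)])[:,:,::-1])"
```

```text
t 34.68 tcp [0.5119 0.3158 0.2629] grasp [0.5119 0.3158 0.2569] z [-0.001 -0.    -1.   ] jaw deg 22.5 F [-0.63  0.01  0.27] tau [-0.073 -0.081  0.024] op 0.0281 q [0.47 0.13 1.46 0.   1.56 0.08]
motion diff 1.0640530303030302 1
```

View pics/e1.png

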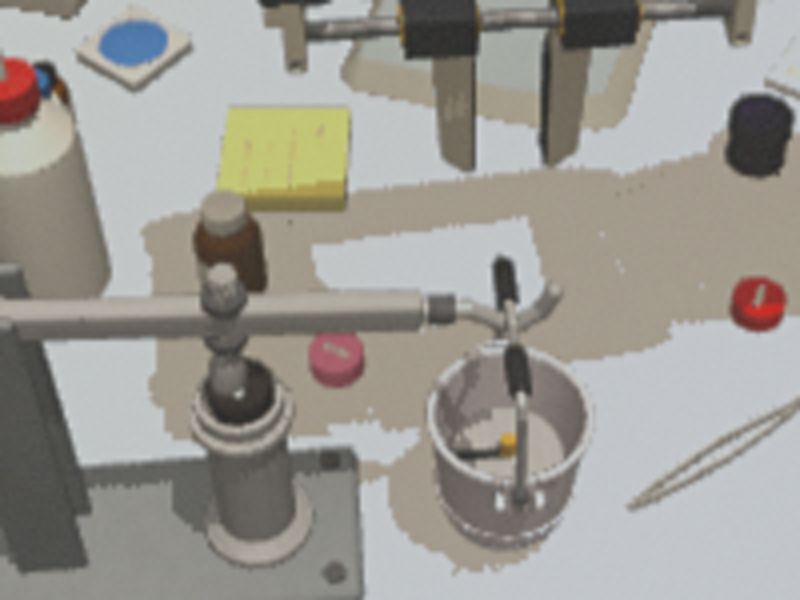

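View pics/g4.png

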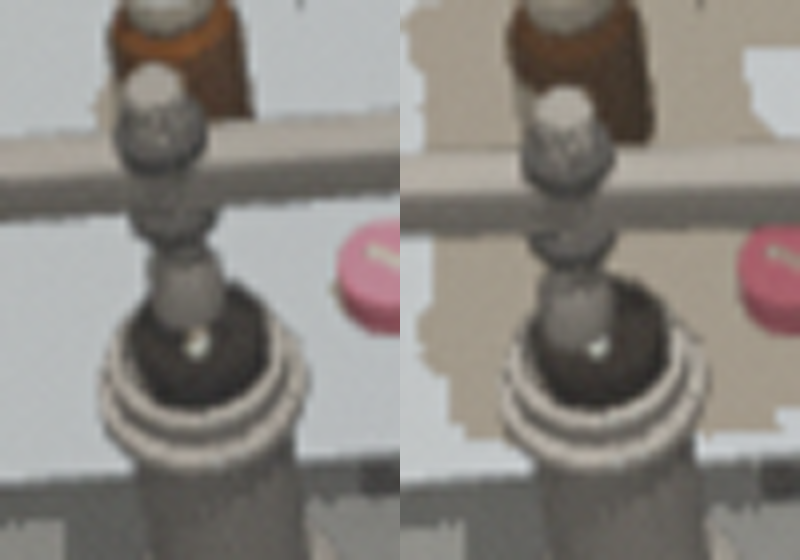

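```bash
python3 -c "
from plant import robot
print(robot.close_job())"
```

```text
the job is handed in; nothing more can be done
None
```

The pail is hanging by its crook in the lever hook, the lever is down on the specimen, and the job is handed in at about 35 s of the 72 s allowed. No verdict is reported, so the points below are my own checks.

**What I did:**
- I gripped the far sleeve (grip_b) and swung the bail upright with the pail on the bench. It stood at about 1.5 rad by the measured geometry.
- I carried the pail to the press and lowered the crook into the hook. I then followed the lever down about 16 mm, in steps under 1 mm and of 0.25–0.3 mm once the force began to rise.
- When the arm carried about 0.4 N of the pail's roughly 4 N, I eased the grip off in stages. I then opened the fingers slowly and lifted clear.

**What the last checks showed:**
- **Lever and crook:** the last picture shows the lever down with its foot on the mount and the crook in the bowl of the hook.
- **Pail:** it hangs upright with no visible motion between two pictures 0.45 s apart.
- **Specimen and bystanders:** the mount, bottle and loupe look unmoved.
- **Gripper:** it is clear above the work, with force readings at noise level.

**What did not fit or was not measured:**
- The pail slid about 3–4 mm on the bench as the bail came upright.
- I could not read the force on the specimen or the exact distance from crook to seat; I judged both from the pictures and the wrist force.

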